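Dispense one vial cap and nudge it to the open vial

TASK

Press the plunger of the cap dispenser all the way down once and let it spring back up, so that a single screw cap comes out into the trough. Then, with the fingertips, nudge that cap sideways along the trough until it lies wholly past the black line in the bay at the end where the open vial stands (not the end with the capped vial), and leave it there. Never pick the cap up, do not let out a second cap, and leave both vials standing where they are.

Things in the scene. Friction and masses are not known exactly. Their poses are not given: they have to be found in the camera images.
- dispenser: Grey metal cap dispenser fixed to the bench. Origin on the bench under the magazine's axis; x points from the outlet back to the plunger, y along the trough, z up. Magazine: square tower 35 mm wide, 52 mm high, clear front. Behind it (x 18 to 67 mm) a 60 mm high, 45 mm wide housing. In front (x -85 to -22 mm) the trough.
- trough_mid (a point): Middle of the trough floor, 4 mm above the bench, 53.5 mm in front of the magazine's axis. The trough inside is 63 mm wide (dispenser x) and 260 mm long (y -130 to +130), its walls' tops 14 mm above the bench. Pressing the plunger drives a blade that pushes the lowest cap out to about x = -49 mm, y = 0; the blade goes back with the plunger.
- bay_pos_y (a point): Middle of the floor of the trough's end bay on the dispenser's +y side. The bay reaches from the black line across the floor (y = 65 mm) to the end wall (y = 130 mm).
- bay_neg_y (a point): Middle of the floor of the other end bay, on the -y side (black line at y = -65 mm, end wall at y = -130 mm).
- plunger_top (a point): Centre of the top of the black round plunger button, 30 mm across, 98 mm above the bench when up, 42 mm behind the magazine axis.
- plunger (a joint): Plunger travel, m: 0 up, 0.020 fully down (a hard stop). A spring returns it; it takes about 2 N to start and 7 N at the bottom, a little more when pressed fast.
- cap_1_center (a point): Centre of the lowest white ribbed screw cap in the magazine, the one that will be dispensed: a disc 23 mm across and 12 mm high, 11 to 17 g, lying flat. Its centre is 6 mm above the floor it lies on.
- cap_2_center (a point): Centre of the next cap above it, same size; it must stay in the magazine. (A third cap lies on top of it.)
- vial_open: Clear glass vial without a cap, open neck, 27 mm across, 54 mm high, loose, standing on the bench beyond one end of the trough, about 168 mm along y from the magazine axis. Origin at the centre of its underside.
- vial_capped: Clear glass vial with a white screw cap, 27 mm across, 60 mm high, loose, standing on the bench beyond the other end of the trough. Origin at the centre of its underside. The two vials change ends from run to run.
Things that resemble listed ones, but are neither listed nor needed, are in the scene too. Leave any purple look-alike of the vial_capped alone.

How it is judged:
By the outcome, as a careful person would: the job done as asked, in the order asked, and still so for the second after the job is handed in, with the robot touching nothing.
It also fails if it takes over 48 s, if anything falls off the work surface, if the arm or the gripper's body presses on something with over 40 N, if the wrist force passes 120 N, or if a joint passes its speed limit or range.

ROBOT

A 6-joint arm with a two-finger parallel gripper is mounted at the origin on a cart in front of the work surface, level with it; the furniture and walls round the work are solid. World frame = base frame: x ahead of the robot, y to its left, z up, the work surface at z = 0. Lengths are in m, angles in rad, forces in N, time in s.
With the tool pointing down it reaches from about 0.35 to 0.85 m from the base axis. Payload 8.1 kg.
Tool frame: the origin (TCP) lies at the very end of the fingers, on their centre line; the grasp point (between the pads) lies 19 mm behind it (robot.pinch_z is the distance from the TCP to the grasp point, in m); x points along the fingers, z is the direction in which the jaws open and shut, and the axes are right-handed (so a half turn about x gives the same grasp; the last joint's range is limited). The gripper opens to 93 mm and grips with 3 to 60 N. Pads are 15 mm wide; open, the fingers measure 128 mm over their backs; the gripper's body (75 mm by 188 mm) begins 65 mm behind the grasp point.
Start: joints at [-1.24, 0.13, 1.488, -0, 1.523, -0.085], TCP at [0.242, -0.549, 0.219] pointing down, gripper open.
Joint ranges: [-2.96, 2.96], [-0.89, 2.26], [0.02, 2.5], [-1.34, 4.48], [0, 2.73], [-2.66, 2.66]. Speed limits (rad/s): [2.39, 2.39, 2.79, 3.14, 3.14, 3.14].

INTERFACE

Orientations are given as a rotation vector (axis times angle).
In Python, from plant import robot, optics, ticket gives the robot as it stands.
- The arm moves only by the tool jog_arm, never from a script. Its argument "targets" is a list of rows, each a list of 7 numbers: the shift along the tool's x, y, z in cm, then the turn, a rotation vector about the tool's x, y, z in degrees, then the closure, from 0 (fully open) to 1 (shut). In form: [[dx, dy, dz, ax, ay, az, grip], ...]. A call has 1 to 5 rows; each row is the pose to reach, as a shift and turn from the pose measured when the call began, along the tool's axes at that moment; what a row does not reach only later rows make up. A row lasts 1/8 s, in which the tool goes at most 62.5 mm and 10.7 degrees, less where a joint would pass 70% of its speed; a pose out of reach is approached as far as the arm can. A call with a gripper value outside its range is refused whole. The fingers move at their own pace and stop on an object; "squeeze" is the grip in N (left out, the last holds). Time passes only in rows, so rows that repeat a pose let the fingers close. It gives the time, the measured TCP pose, the force and the opening at its end, in the units of the state.
- robot.read_state(): the state, without advancing time (a new reading comes with each control period).
- optics.read_camera(name): name is "scene" or "top"; returns a dict with "frame" (400x640x3 uint8, red, green, blue), "vertical_fov" (degrees; the focal length in pixels is half the picture's height over the tangent of half this angle, whatever the lens; pixels are square), "cx", "cy" (the principal point, pixels), "R" (3x3) and "t" (3): a world point X has camera coordinates R X + t. Camera axes: x right, y down, z forward; pixel columns grow to the right and rows downward; lengths in m; the calibration is good to about 2 mm. A picture is of the moment at which its call begins. There is no depth.
- ticket.close_job(): hands the job in, once; it reports no verdict.
The state is a dict: "t": time; "q": joint angles; "dq": joint speeds; "joint_torque": joint torques, N m; "tool_pos": TCP position; "orientation": TCP orientation; "force": force on the tool from outside, world axes, zero at the start; "wrist_torque": the same for the moment, N m; "opening": finger opening in m.
Only numpy, scipy, OpenCV 4.12 (cv2) and the standard library are available. Lean on these libraries where they do the work, as an engineer would, in place of code of your own. Each camera call takes 0.05 s, during which the arm holds its last target.

## Working session

There is one attempt and no reset: what is moved stays moved. The work goes in short steps, Python scripts to look and compute and a tool call to move; the robot and the scene stay as the last step left them, time stands still between calls to the robot, and variables do not carry over. Pictures are saved under pics/ and viewed, and the job is handed in when it is done.

Besides the shell and the picture viewer there is one more tool, called after "Call:" as name(argument=value, ...) on one line, values as JSON. jog_arm: Moves the arm, as the interface text tells. Its arguments: {"type":"object","properties":{"targets":{"type":"array"},"squeeze":{"type":"number"}},"required":["targets"]}

```bash
ls; mkdir -p pics
cat > h.py <<'E'
import numpy as np, cv2
from plant import robot, optics, ticket
def shot(n,f):
    c=optics.read_camera(n); cv2.imwrite(f,c["frame"][:,:,::-1]); return c
def K(c):
    f=200/np.tan(np.radians(c["vertical_fov"])/2); return f
def ray(c,u,v,z):
    f=K(c);d=np.array([(u-c["cx"])/f,(v-c["cy"])/f,1]);R=np.array(c["R"]);t=np.array(c["t"])
    o=-R.T@t; w=R.T@d; return o+w*(z-o[2])/w[2]
def proj(c,X):
    p=np.array(c["R"])@np.array(X)+np.array(c["t"]);return np.array([c["cx"],c["cy"]])+K(c)*p[:2]/p[2]
E
python3 - <<'E'
from h import *
import pickle
d={n:shot(n,f"pics/{n}0.png") for n in("scene","top")}
pickle.dump(d,open("c0.pkl","wb"))
for n in d: print({k:v for k,v in d[n].items() if k!="frame"})
print(robot.read_state())
E
```

```text
pics
{'vertical_fov': 44.83515636789354, 'cx': 322.2817969814683, 'cy': 195.7004229617704, 'R': array([[-0.73160255, -0.68172724,  0.00238493],
       [-0.4151802 ,  0.44277466, -0.79471756],
       [ 0.54072462, -0.58240757, -0.60697472]]), 't': array([0.53825923, 0.26289923, 0.80122354])}
{'vertical_fov': 46.036925433334986, 'cx': 322.7102938148675, 'cy': 193.7033469935157, 'R': array([[ 0.01428281, -0.99986773,  0.00778011],
       [-0.99001645, -0.01523244, -0.14012635],
       [ 0.14022633, -0.00570104, -0.99010306]]), 't': array([0.15179328, 0.58551431, 0.86089516])}
{'t': 0.1, 'q': array([-1.24040477e+00,  1.31098814e-01,  1.48917520e+00, -1.50828450e-05,
        1.52301600e+00, -8.54366593e-02]), 'dq': array([-0.00014886, -0.00071614, -0.00212997,  0.00166421,  0.0014387 ,
        0.00012871]), 'joint_torque': array([ 2.82576329e-03, -5.61342144e+01, -4.93094087e+01,  7.68840057e-02,
        2.92166183e-02, -3.31645708e-05]), 'tool_pos': array([ 0.24219295, -0.5483735 ,  0.21768184]), 'orientation': array([ 0.89870308,  1.37907624, -0.8970046 ]), 'force': array([ 0.84826513,  0.17337122, -0.67857625]), 'wrist_torque': array([-0.01577857, -0.00335143, -0.02066821]), 'opening': 0.09308296297067388}
```

View pics/scene0.png

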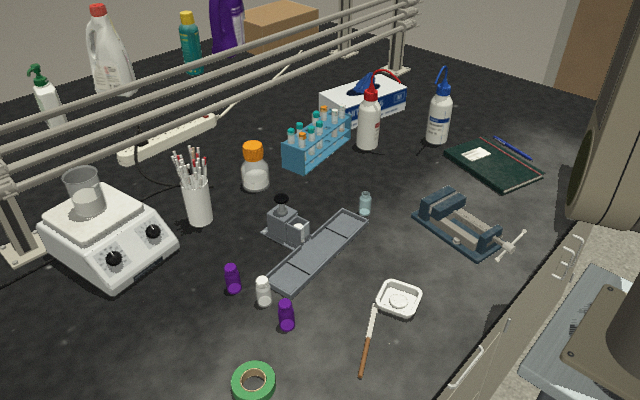

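View pics/top0.png

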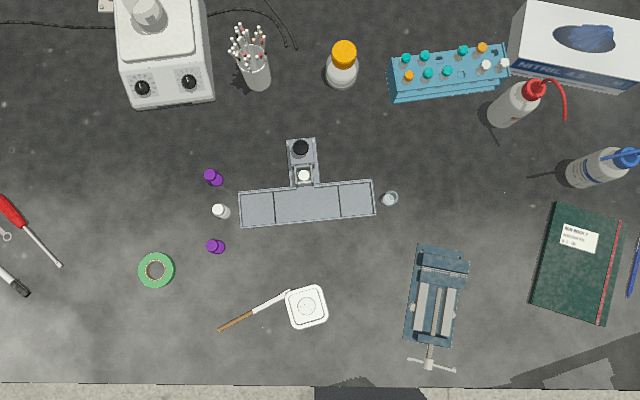

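The open vial is at top-view (390,198), on the image right (world -y). The capped vial is at (220,211), between two purple look-alikes. Enlarging for accurate measurements.

Run:
```python
from h import *
a=cv2.imread("pics/top0.png")[120:260,200:410]
cv2.imwrite("pics/t0c.png",cv2.resize(a,None,fx=3.8,fy=3.8,interpolation=cv2.INTER_CUBIC))
a=cv2.imread("pics/scene0.png")[180:340,220:390]
cv2.imwrite("pics/s0c.png",cv2.resize(a,None,fx=3.75,fy=3.75,interpolation=cv2.INTER_CUBIC))
```

```text
(no output)
```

View pics/t0c.png

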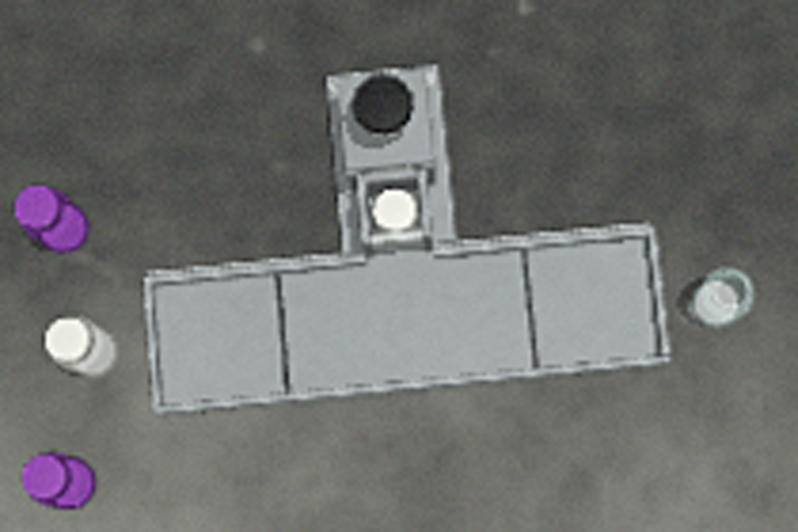

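View pics/s0c.png

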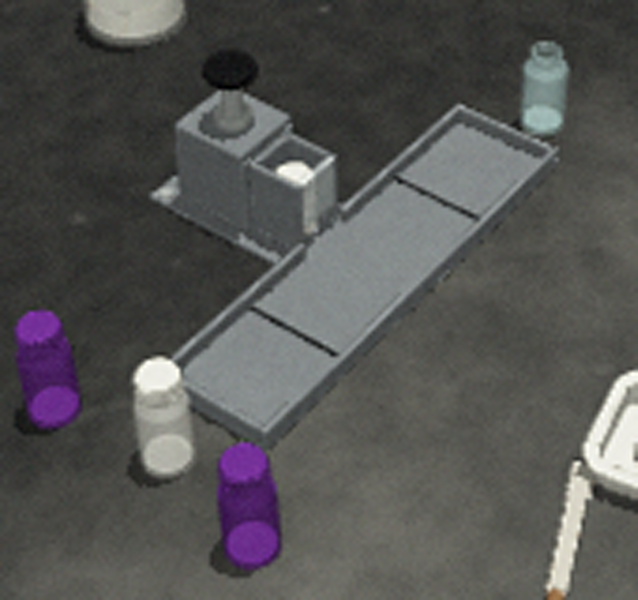

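```bash
cat >> h.py <<'E'
def D2W(p,X):
    x,y,a=p; c,s=np.cos(a),np.sin(a); return np.array([x+c*X[0]-s*X[1],y+s*X[0]+c*X[1],X[2]])
E
python3 - <<'E'
from h import *
import pickle
from scipy.optimize import least_squares
d=pickle.load(open("c0.pkl","rb"))
T=lambda u,v:(200+u/3.8-.37,120+v/3.8-.37); S=lambda u,v:(220+u/3.75-.37,180+v/3.75-.37)
obs=[("top",T(382,103),(.042,0,.098)),("top",T(277,274),(-.022,.065,.004)),("top",T(288,393),(-.085,.065,.004)),
("top",T(527,250),(-.022,-.065,.004)),("top",T(537,368),(-.085,-.065,.004)),
("scene",S(230,69),(.042,0,.098)),("scene",S(250,308),(-.022,.065,.004)),("scene",S(337,355),(-.085,.065,.004)),("scene",S(396,179),(-.022,-.065,.004)),("scene",S(479,217),(-.085,-.065,.004))]
f=lambda p,o:np.concatenate([proj(d[n],D2W(p,X))-uv for n,uv,X in o])
for o in (obs[:5],obs[5:],obs):
    r=least_squares(f,[.55,0,0.1],args=(o,)); print(r.x,r.fun.round(1))
p=r.x; np.save("pose.npy",p)
for k,X in dict(plunger=(.042,0,.098),cap=(-.049,0,.01),line=(-.0535,-.065,.004),bay=(-.0535,-.0975,.004),end=(-.0535,-.13,.004)).items(): print(k,D2W(p,X).round(4))
print("vial open",ray(d["scene"],*S(543,122),0),ray(d["top"],*T(713,300),0))
from scipy.spatial.transform import Rotation as Ro
s=robot.read_state();print(Ro.from_rotvec(s["orientation"]).as_matrix().round(3))
E
```

```text
[0.61990893 0.19775783 0.11534773] [ 0.2 -0.5  0.3  0.1  0.1  0.2 -0.7  0.   0.   0.2]
[0.61989521 0.20039264 0.11123929] [-0.9 -1.8 -0.7 -0.4  1.2  1.  -0.8 -0.5  1.2  1.2]
[0.62016027 0.19876577 0.11319451] [-0.3 -0.7 -0.3 -0.1 -0.5  0.  -1.2 -0.  -0.6  0.2 -0.4 -2.2 -0.1 -0.9
  1.8  0.4 -0.5 -0.9  1.6  0.7]
plunger [0.6619 0.2035 0.098 ]
cap [0.5715 0.1932 0.01  ]
line [0.5743 0.1281 0.004 ]
bay [0.578  0.0958 0.004 ]
end [0.5817 0.0636 0.004 ]
vial open [0.57671794 0.03100045 0.        ] [0.58108965 0.03089762 0.        ]
[[-0.001  0.915  0.404]
 [ 0.002  0.404 -0.915]
 [-1.     0.    -0.002]]
```

```bash
cat >> h.py <<'E'
from scipy.spatial.transform import Rotation as Ro
def to(W,dz=None):
    """shift(cm) & turn(deg) in tool frame to world point W, tool x down, tool z along dispenser -y"""
    s=robot.read_state(); R=Ro.from_rotvec(s["orientation"]).as_matrix(); p=np.load("pose.npy")
    z=np.array([np.sin(p[2]),-np.cos(p[2]),0]); x=np.array([0,0,-1.]); G=np.stack([x,np.cross(z,x),z],1)
    print("t",round(s["t"],2),"pos",s["tool_pos"].round(4),"F",s["force"].round(1),"op",round(s["opening"],4))
    print("shift",(100*R.T@(np.array(W)-s["tool_pos"])).round(2),"turn",np.degrees(Ro.from_matrix(R.T@G).as_rotvec()).round(1))
E
python3 -c "
from h import *
to((.662,.2035,.15))"
```

```text
t 0.1 pos [ 0.2422 -0.5484  0.2177] F [ 0.8  0.2 -0.7] op 0.0931
shift [  6.86  68.77 -51.81] turn [17.3 -0.1  0. ]
```

Call:
jog_arm(targets=[[1,68.8,-51.8,17.3,0,0,1],[1,68.8,-51.8,17.3,0,0,1],[1,68.8,-51.8,17.3,0,0,1],[1,68.8,-51.8,17.3,0,0,1],[1,68.8,-51.8,17.3,0,0,1]], squeeze=20)

```text
t: 0.72
tool_pos: [0.3951, -0.2741, 0.2147]
orientation: [1.126, 1.262, -1.125]
force: [0.3, -0.0, -0.7]
opening: 0.0477
```

```bash
python3 -c "
from h import *
to((.662,.2035,.15))"
```

```text
t 0.72 pos [ 0.3951 -0.2741  0.2147] F [ 0.3 -0.  -0.7] op 0.0477
shift [  6.53  31.92 -44.42] turn [ 0.  -0.1  0. ]
```

Call:
jog_arm(targets=[[1,31.9,-44.4,0,0,0,1],[1,31.9,-44.4,0,0,0,1],[1,31.9,-44.4,0,0,0,1],[1,31.9,-44.4,0,0,0,1],[1,31.9,-44.4,0,0,0,1]])

```text
t: 1.35
tool_pos: [0.5473, -0.0011, 0.2092]
orientation: [1.126, 1.263, -1.125]
force: [1.1, 0.1, 0.0]
opening: 0.0006
```

```bash
python3 -c "
from h import *
to((.662,.2035,.13))"
```

```text
t 1.35 pos [ 0.5473 -0.0011  0.2092] F [1.1 0.1 0. ] op 0.0006
shift [  7.95  13.72 -19.01] turn [ 0.  -0.1  0. ]
```

Call:
jog_arm(targets=[[3,13.7,-19,0,0,0,1],[4,13.7,-19,0,0,0,1],[5,13.7,-19,0,0,0,1],[7,13.7,-19,0,0,0,1],[8,13.7,-19,0,0,0,1]])

```text
t: 1.98
tool_pos: [0.6596, 0.2064, 0.1233]
orientation: [1.119, 1.269, -1.128]
force: [0.8, -0.5, -0.3]
opening: 0.0
```

Run:
```python
from h import *
to((.662,.2035,.10))
shot("top","pics/t1.png");shot("scene","pics/s1.png")
a=cv2.imread("pics/top0.png")
a=np.hstack([cv2.imread("pics/t1.png")[80:280,200:410],cv2.imread("pics/s1.png")[130:330,220:390]])
cv2.imwrite("pics/b1.png",cv2.resize(a,None,fx=2.1,fy=2.1,interpolation=cv2.INTER_CUBIC))
```

```text
t 1.98 pos [0.6596 0.2064 0.1233] F [ 0.8 -0.5 -0.3] op 0.0
shift [2.32 0.22 0.32] turn [ 0.2 -0.1  0.5]
```

View pics/b1.png

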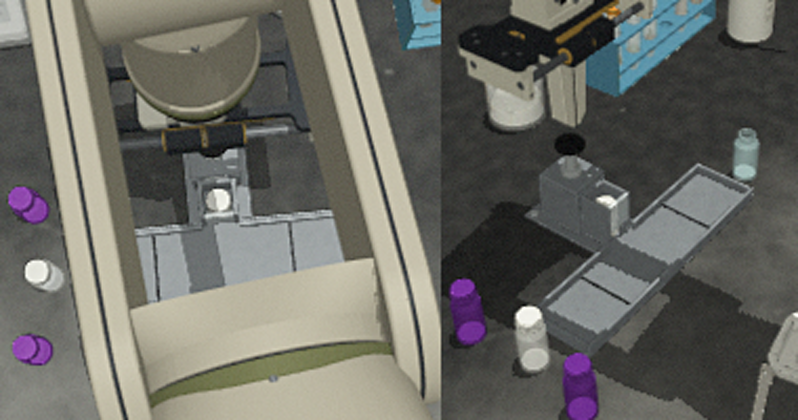

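The fingertips are closed directly above the plunger; nothing else is in the way. Lowering.

Call:
jog_arm(targets=[[1.5,0.2,0.3,0,0,0.5,1],[2.2,0.2,0.3,0,0,0.5,1],[2.8,0.2,0.3,0,0,0.5,1],[3.2,0.2,0.3,0,0,0.5,1],[3.6,0.2,0.3,0,0,0.5,1]])

```text
t: 2.7
tool_pos: [0.6626, 0.2001, 0.091]
orientation: [1.127, 1.259, -1.121]
force: [-1.9, -2.6, 5.0]
opening: 0.0006
```

```bash
python3 -c "
from h import *
to((.662,.2035,.0775))"
```

```text
t 2.7 pos [0.6626 0.2001 0.091 ] F [-1.9 -2.6  5. ] op 0.0006
shift [ 1.35 -0.03 -0.34] turn [ 0.1 -0.  -0.2]
```

Call:
jog_arm(targets=[[0.4,0,0,0,0,0,1],[0.8,0,0,0,0,0,1],[1.1,0,0,0,0,0,1],[1.35,0,0,0,0,0,1],[1.4,0,0,0,0,0,1]])

```text
t: 3.32
tool_pos: [0.6628, 0.2002, 0.0783]
orientation: [1.127, 1.258, -1.121]
force: [-7.7, -3.7, 13.7]
opening: 0.0006
```

```bash
python3 -c "
from h import *
to((.662,.2035,.0775))"
```

```text
t 3.33 pos [0.6628 0.2002 0.0783] F [-7.7 -3.7 13.7] op 0.0006
shift [ 0.08 -0.04 -0.34] turn [ 0.1 -0.  -0.2]
```

Call:
jog_arm(targets=[[0.1,0,0,0,0,0,1],[0.2,0,0,0,0,0,1],[0.2,0,0,0,0,0,1]])

```text
t: 3.7
tool_pos: [0.6628, 0.2002, 0.0782]
orientation: [1.127, 1.258, -1.121]
force: [-8.6, -4.1, 16.2]
opening: 0.0004
```

Run:
```python
from h import *
to((.662,.2035,.0775))
shot("scene","pics/s2.png")
a=cv2.imread("pics/s2.png")[170:300,240:400]
cv2.imwrite("pics/s2c.png",cv2.resize(a,None,fx=4,fy=4,interpolation=cv2.INTER_CUBIC))
```

```text
t 3.7 pos [0.6628 0.2002 0.0782] F [-8.6 -4.1 16.2] op 0.0004
shift [ 0.07 -0.04 -0.34] turn [ 0.1 -0.  -0.3]
```

View pics/s2c.png

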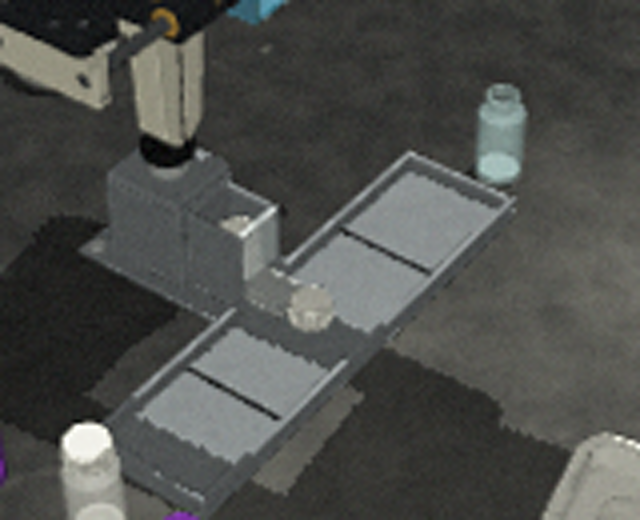

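The position holds at z=78 mm while the force rises, so this is the hard stop. The cap is out at crop (310,308) with the blade behind it. Lifting straight up.

Call:
jog_arm(targets=[[-0.5,0,0,0,0,0,1],[-1.2,0,0,0,0,0,1],[-2,0,0,0,0,0,1],[-4,0,0,0,0,0,1],[-5.5,0,0,0,0,0,1]])

```text
t: 4.38
tool_pos: [0.663, 0.2005, 0.1351]
orientation: [1.127, 1.258, -1.12]
force: [-0.3, 0.8, -0.2]
opening: 0.0004
```

Run:
```python
from h import *
to(D2W(np.load("pose.npy"),(-.049,.042,.13)))
import pickle
d={n:shot(n,f"pics/{n}3.png") for n in("scene","top")}
pickle.dump(d,open("c3.pkl","wb"))
a=np.hstack([cv2.imread("pics/top3.png")[130:260,220:400],cv2.imread("pics/scene3.png")[180:310,250:400]])
cv2.imwrite("pics/b3.png",cv2.resize(a,None,fx=2.4,fy=2.4,interpolation=cv2.INTER_CUBIC))
```

```text
t 4.38 pos [0.663  0.2005 0.1351] F [-0.3  0.8 -0.2] op 0.0004
shift [ 0.46 -9.17 -4.53] turn [ 0.1 -0.  -0.3]
```

View pics/b3.png

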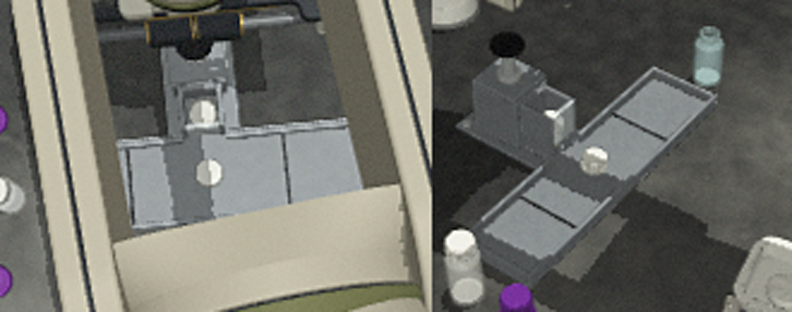

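The plunger is back up and one cap lies in the trough, at top px (307,202) and scene px (317.5,246.7).

Run:
```python
from h import *
import pickle
d=pickle.load(open("c3.pkl","rb"));p=np.load("pose.npy")
c,s=np.cos(p[2]),np.sin(p[2])
for w in (ray(d["top"],307,201.9,.014),ray(d["scene"],317.2,246.3,.012)):
    v=w[:2]-p[:2]; print(w.round(4),"disp",(c*v[0]+s*v[1]).round(4),(-s*v[0]+c*v[1]).round(4))
```

```text
[0.5702 0.191  0.014 ] disp -0.0505 -0.0021
[0.5689 0.1942 0.012 ] disp -0.0514 0.0013
```

Call:
jog_arm(targets=[[-1,-4.6,-2.4,0,0,0,1],[0,-9.2,-4.8,0,0,0,1],[0.5,-9.2,-4.8,0,0,0,1],[2,-9.2,-4.8,0,0,0,1],[4,-9.2,-4.8,0,0,0,1]])

```text
t: 5.1
tool_pos: [0.5696, 0.2377, 0.0957]
orientation: [1.132, 1.254, -1.116]
force: [0.1, 0.1, -0.5]
opening: 0.0
```

```bash
python3 -c "
from h import *
to(D2W(np.load('pose.npy'),(-.050,.045,.009)))"
```

```text
t 5.1 pos [0.5696 0.2377 0.0957] F [ 0.1  0.1 -0.5] op 0.0
shift [ 8.67 -0.52 -0.06] turn [ 0.  -0.1 -0.7]
```

Call:
jog_arm(targets=[[2.5,-0.5,0,0,0,-0.7,1],[5,-0.5,0,0,0,-0.7,1],[6.5,-0.5,0,0,0,-0.7,1],[7.3,-0.5,0,0,0,-0.7,1],[7.3,-0.5,0,0,0,-0.7,1]])

```text
t: 5.72
tool_pos: [0.5653, 0.2371, 0.0221]
orientation: [1.125, 1.262, -1.126]
force: [-0.1, -1.0, 0.1]
opening: -0.0001
```

Run:
```python
from h import *
to(D2W(np.load('pose.npy'),(-.050,.045,.009)))
shot("scene","pics/s4.png")
a=cv2.imread("pics/s4.png")[170:300,240:400]
cv2.imwrite("pics/s4c.png",cv2.resize(a,None,fx=4,fy=4,interpolation=cv2.INTER_CUBIC))
```

```text
t 5.72 pos [0.5653 0.2371 0.0221] F [-0.1 -1.   0.1] op -0.0001
shift [ 1.31  0.02 -0.07] turn [ 0.  -0.   0.1]
```

View pics/s4c.png

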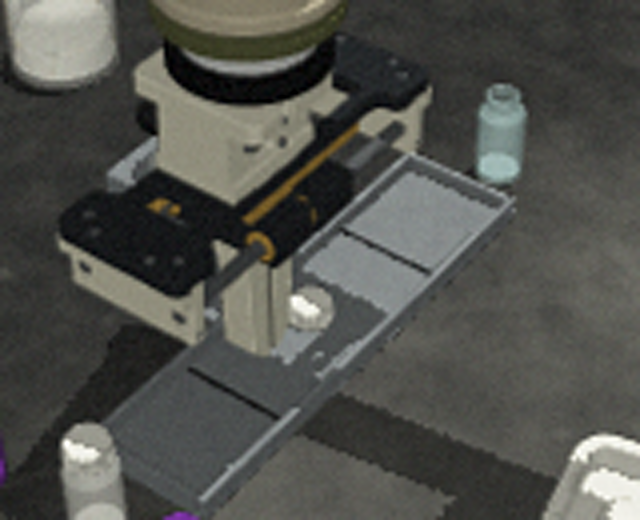

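Call:
jog_arm(targets=[[0.8,0,0,0,0,0,1],[1.25,0,0,0,0,0,1],[1.3,0,0.5,0,0,0,1],[1.3,0,1.0,0,0,0,1],[1.3,0,1.5,0,0,0,1]])

```text
t: 6.4
tool_pos: [0.5678, 0.222, 0.0102]
orientation: [1.126, 1.261, -1.124]
force: [0.1, 0.3, -0.2]
opening: 0.0006
```

Run:
```python
from h import *
to(D2W(np.load('pose.npy'),(-.050,-.063,.009)))
```

```text
t 6.4 pos [0.5678 0.222  0.0102] F [ 0.1  0.3 -0.2] op 0.0006
shift [ 0.11 -0.06  9.2 ] turn [ 0.  -0.1 -0. ]
```

Call:
jog_arm(targets=[[0.1,0,0.5,0,0,0,1],[0.1,0,1.0,0,0,0,1],[0.1,0,1.6,0,0,0,1],[0.1,0,2.2,0,0,0,1],[0.1,0,2.8,0,0,0,1]])

```text
t: 7.02
tool_pos: [0.571, 0.1937, 0.0092]
orientation: [1.126, 1.261, -1.124]
force: [-0.2, 0.5, -0.7]
opening: 0.0004
```

Run:
```python
from h import *
to(D2W(np.load('pose.npy'),(-.050,-.063,.009)))
shot("scene","pics/s5.png")
a=cv2.imread("pics/s5.png")[170:300,240:400]
cv2.imwrite("pics/s5c.png",cv2.resize(a,None,fx=4,fy=4,interpolation=cv2.INTER_CUBIC))
```

```text
t 7.03 pos [0.571  0.1937 0.0092] F [-0.2  0.5 -0.7] op 0.0004
shift [ 0.01 -0.06  6.36] turn [ 0.  -0.1 -0. ]
```

View pics/s5c.png

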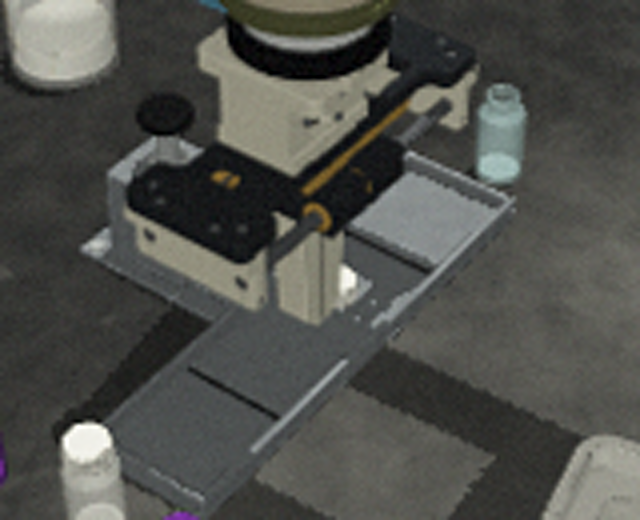

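The cap is riding ahead of the fingers. Continuing.

Call:
jog_arm(targets=[[0,0,0.6,0,0,0,1],[0,0,1.2,0,0,0,1],[0,0,1.8,0,0,0,1],[0,0,2.4,0,0,0,1],[0,0,3.0,0,0,0,1]])

```text
t: 7.7
tool_pos: [0.5745, 0.1629, 0.0091]
orientation: [1.126, 1.261, -1.125]
force: [-0.1, 0.2, 0.4]
opening: 0.0004
```

Run:
```python
from h import *
to(D2W(np.load('pose.npy'),(-.050,-.063,.009)))
shot("scene","pics/s6.png");shot("top","pics/t6.png")
a=np.hstack([cv2.imread("pics/t6.png")[130:260,220:400],cv2.imread("pics/s6.png")[180:310,250:400]])
cv2.imwrite("pics/b6.png",cv2.resize(a,None,fx=2.4,fy=2.4,interpolation=cv2.INTER_CUBIC))
```

```text
t 7.7 pos [0.5745 0.1629 0.0091] F [-0.1  0.2  0.4] op 0.0004
shift [ 0.01 -0.06  3.25] turn [ 0. -0. -0.]
```

View pics/b6.png

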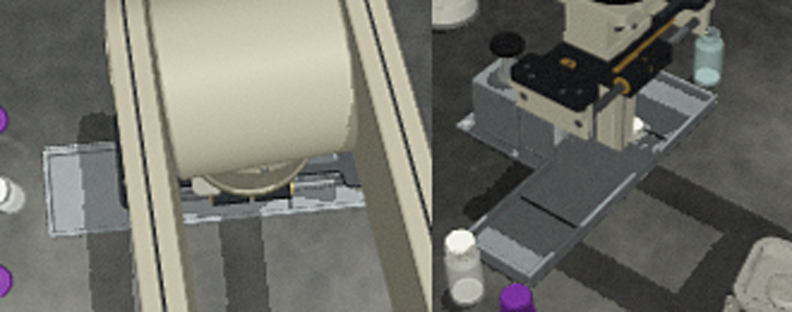

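Run:
```python
from h import *
p=np.load('pose.npy');c=optics.read_camera("scene")
for y in(-.05,-.058,-.066):
  for x in(-.04,-.05,-.06): print(x,y,proj(c,D2W(p,(x,y,.012))).round(1))
a=c["frame"][210:260,310:370,::-1]
cv2.imwrite("pics/s7.png",cv2.resize(a,None,fx=12,fy=12,interpolation=cv2.INTER_CUBIC))
```

```text
-0.04 -0.05 [327.5 230.7]
-0.05 -0.05 [331.3 232.6]
-0.06 -0.05 [335.2 234.4]
-0.04 -0.058 [329.7 228.7]
-0.05 -0.058 [333.5 230.5]
-0.06 -0.058 [337.4 232.4]
-0.04 -0.066 [331.9 226.7]
-0.05 -0.066 [335.7 228.5]
-0.06 -0.066 [339.5 230.4]
```

View pics/s7.png

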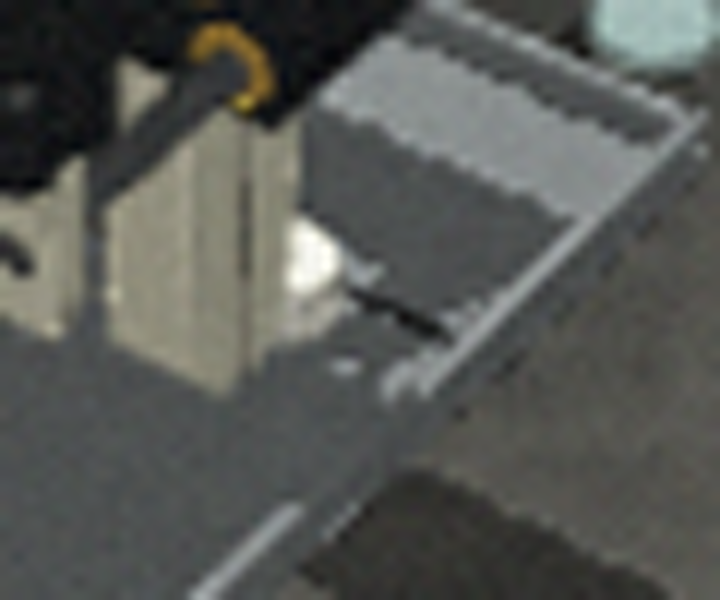

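The cap edge at crop (345,265) puts its centre at dispenser (-50,-58) mm, still centred on the fingers. Another 35 mm is needed.

Call:
jog_arm(targets=[[0,0,0.7,0,0,0,1],[0,0,1.5,0,0,0,1],[0,0,2.3,0,0,0,1],[0,0,3.1,0,0,0,1],[0,0,3.6,0,0,0,1]])

```text
t: 8.48
tool_pos: [0.5787, 0.1265, 0.0091]
orientation: [1.127, 1.261, -1.125]
force: [0.9, 0.6, 0.6]
opening: 0.0005
```

Call:
jog_arm(targets=[[0,0,0,0,0,0,1],[0,0,-0.8,0,0,0,1],[-1,0,-2,0,0,0,1],[-5,0,-2,0,0,0,1],[-11,0,-2,0,0,0,1]])

```text
t: 9.1
tool_pos: [0.5744, 0.1473, 0.1187]
orientation: [1.123, 1.264, -1.128]
force: [1.7, 0.4, 0.1]
opening: 0.0002
```

Run:
```python
from h import *
to((.4,-.15,.22))
shot("scene","pics/s8.png");shot("top","pics/t8.png")
a=np.hstack([cv2.imread("pics/t8.png")[130:260,220:400],cv2.imread("pics/s8.png")[180:310,250:400]])
cv2.imwrite("pics/b8.png",cv2.resize(a,None,fx=2.4,fy=2.4,interpolation=cv2.INTER_CUBIC))
```

```text
t 9.1 pos [0.5744 0.1473 0.1187] F [1.7 0.4 0.1] op 0.0002
shift [-10.07 -20.74  27.56] turn [ 0.  -0.   0.2]
```

View pics/b8.png

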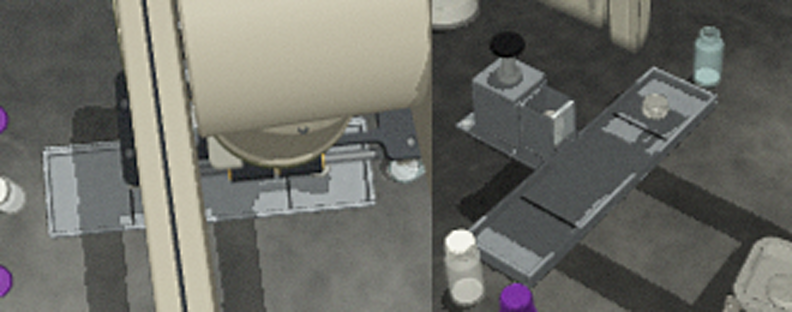

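The cap is in the open-vial bay. Moving the arm away for a clear check from above.

Call:
jog_arm(targets=[[-6,0,0,0,0,0,1],[-10,-4,5,0,0,0,1],[-10,-10,14,0,0,0,1],[-10,-18,25,0,0,0,1],[-10,-24,36,0,0,0,1]])

```text
t: 9.82
tool_pos: [0.4661, -0.0614, 0.2247]
orientation: [1.132, 1.252, -1.112]
force: [1.3, -0.8, -0.0]
opening: 0.0003
```

Call:
jog_arm(targets=[[0,-4,6,0,0,0,1],[0,-7,12,0,0,0,1],[0,-10,18,0,0,0,1],[0,-12,22,0,0,0,1],[0,-12,22,0,0,0,1]])

```text
t: 10.45
tool_pos: [0.3708, -0.2966, 0.2229]
orientation: [1.136, 1.249, -1.116]
force: [0.9, 0.2, -0.2]
opening: 0.0006
```

Run:
```python
from h import *
to((.4,-.15,.22))
import pickle
d={n:shot(n,f"pics/{n}9.png") for n in("scene","top")}
pickle.dump(d,open("c9.pkl","wb"))
a=np.hstack([cv2.imread("pics/top9.png")[130:260,200:410],cv2.imread("pics/scene9.png")[180:310,250:390]])
cv2.imwrite("pics/b9.png",cv2.resize(a,None,fx=2.25,fy=2.25,interpolation=cv2.INTER_CUBIC))
```

```text
t 10.45 pos [ 0.3708 -0.2966  0.2229] F [ 0.9  0.2 -0.2] op 0.0006
shift [  0.36   4.51 -14.25] turn [-0.2 -0.  -0.9]
```

View pics/b9.png

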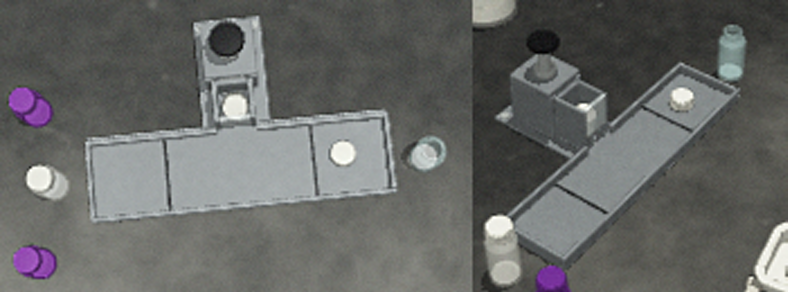

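Only one cap is in the trough, at crop (343,153). The line is at column 315, and the cap's left edge is at about 330. The plunger is up, both vials stand where they were, and the arm is clear.

Run:
```python
from h import *
import pickle
d=pickle.load(open("c9.pkl","rb"));p=np.load("pose.npy");c,s=np.cos(p[2]),np.sin(p[2])
w=ray(d["top"],200+343/2.25,130+153/2.25,.016);v=w[:2]-p[:2];print(c*v[0]+s*v[1],-s*v[0]+c*v[1])
print(ticket.close_job())
```

```text
-0.051802541722659454 -0.09176878835203531
the job is handed in; nothing more can be done
None
```

The job is done and handed in at about 10.5 s, well inside the 48 s limit. I pressed the plunger to its hard stop once (about 16 N, tip at z = 78 mm) and let it spring back, which put a single cap in the trough. With the closed fingertips I then slid that cap along the trough floor into the -y bay, where the open vial stands.

- **Cap position:** in the last top view the cap's centre is at dispenser x ≈ -52 mm, y ≈ -92 mm. Its near edge is about 15 mm past the black line, and it does not touch the end wall.
- **Rest of the scene:** the plunger is up, the other caps are still in the magazine, both vials stand where they were, and the arm is clear of everything.
- **Disagreements:** none of the checks failed. The two cameras disagreed by about 3 mm on where the dispenser and cap were, which did not affect the result.

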